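# Warm the night feeds: open the bottle box, load the warmer, start the timer

## Robot

A 6-joint arm with a two-finger parallel gripper is mounted at the origin on the work surface. World frame = base frame: x ahead of the robot, y to its left, z up, the work surface at z = 0. Lengths are in mm, angles in degrees, forces in N, time in s.
With the tool pointing down it reaches from about 325 to 925 mm from the base axis. Payload 3.1 kg.
Tool frame: the origin (TCP) lies at the very end of the fingers, on their centre line; the grasp point (between the pads) lies 19 mm behind it; z points along the fingers, y is the line along which they close (so a half turn about z gives the same grasp; the last joint's range is limited). The gripper opens to 85 mm and grips with 20 to 120 N. Pads are 22 mm wide; open, the fingers measure 114 mm over their backs; the gripper's body (76 mm by 85 mm) begins 54 mm behind the grasp point. The pads swing forward as they close: fully open they stand 13 mm farther back than shut.
Start: joints at [64.103, 12.427, 92.441, -0, 75.132, -6.429], TCP at [208.294, 589.282, 231.3] pointing down, gripper open.
Joint ranges: [-157.48, 157.48], [-44.54, 120.13], [17.64, 146.25], [-64.5, 244.5], [7.68, 150.69], [-147.95, 147.95]. Speed limits (degrees/s): [159.86, 159.86, 180, 180, 180, 180].

## Interface

Orientations are given as [roll, pitch, yaw] about the fixed x, y, z axes, in that order (R = Rz(yaw) Ry(pitch) Rx(roll)).
In Python, from station import ctrl, eyes, kin gives the robot as it stands (ctrl), with the cameras (eyes) and the kinematics (kin). Calls block until the motion is done:
- ctrl.goto(position, orientation): joint-space move of the TCP to a pose.
- ctrl.move_l(position, attitude=None, speed=150): straight line of the TCP; attitude=None keeps the orientation; speed is the mean speed in mm/s.
- ctrl.move_j(angles): joint-space move.
- ctrl.grip(opening, squeeze=None): finger opening in mm; squeeze is the grip in N (None keeps the last); returns when the fingers have stopped.
- ctrl.wait(seconds).
- kin.solve_ik(position, orientation): joint angles nearest the present ones, or None.
- ctrl.get_obs(): the state.
- eyes.get_image(name): name is "scene" or "top"; returns the picture (480x640x3 uint8, red, green, blue); there is no depth.
- eyes.get_calibration(name): a dict with "fx", "fy", "cx", "cy" (pixels), "D" ([k1, k2, p1, p2, k3] as OpenCV has them; the pictures are not rectified), "R" (3x3) and "t" (3): a world point X has camera coordinates R X + t. Camera axes: x right, y down, z forward; pixel columns grow to the right and rows downward; lengths in mm; the calibration is good to about 2 mm. A picture is of the moment at which its call begins. get_calibration takes no time and is no camera call.
A pose or a line that the arm cannot do raises ctrl.Unreachable and nothing moves.
- ctrl.sign_off(): hands the job in; it is judged then, once.
The state is a dict: "t": time; "joint_pos": joint angles; "qvel": joint speeds; "effort": joint torques, N m; "tcp_pos": TCP position; "ee_rot": TCP orientation; "wrist_force": force on the tool from outside, world axes, zero at the start; "moment": the same for the moment, N m; "grip_width": finger opening in mm; "grip_force": force on a finger pad.
Only numpy, scipy, OpenCV 4.12 (cv2) and the standard library are available. Lean on these libraries where they do the work, as an engineer would, in place of code of your own. Each camera call takes 0.05 s, during which the arm holds its last target. There are 200 camera calls.

## Task

Turn the catch on the bottle box and open its lid, the overlapping right-hand leaf fully upright first, with the left-hand leaf still shut, then the left-hand leaf; stand every bottle from it upright in the basin of the bottle warmer. Only when they are all in, flip the warmer's toggle switch to on, and after that start the light kitchen timer: set it with its back against the oak plinth of the hook rail and press its front button fully in against that stop for a moment. Before you finish, shut both leaves of the box (the left-hand one first, as the other laps over it) and turn the catch back as it was; leave the timer standing upright, and do not tip or shove the glass tumbler.

Things in the scene. Friction and masses are not known exactly. Their poses are not given: they have to be found in the camera images.
- box: White plastic bottle box, fixed: 196 x 196 mm, walls 7 mm thick, 128 mm high, floor 7 mm. Origin under its centre, on the shelf; x from its front (catch side) to its back, y to its left. Its lid is two bamboo leaves lying on the walls, hinged on the left (+y) and right (-y) walls, meeting at y = 0. 2 or 3 bottles stand inside, about 37 mm off the centre in x and in y.
- catch (a joint): Chrome turn-button (rad) on a bracket at the front of the box. At 0 its bar reaches 11 mm over the front edge of the right-hand leaf and holds it shut; 1.57 is a quarter turn anticlockwise seen from above, along the front wall (leaf free above 1.2). Stays where it is left (friction 0.03 N m).
- catch_wing (a point): On the turn-button's vertical pivot axis, in the middle of its upright wing: a plate 26 mm long, 8 mm thick, 23 mm tall, at catch angle 0 long in the box's x, so pinched across the box's y. Its top is 11.5 mm above this point, the top of the leaf 18 mm below. The pivot is 113 mm in front and 45 mm right of the box's centre.
- leaf_right (a joint): Opening angle (rad) of the right-hand leaf: 0 shut, 1.57 upright, 1.9 the end of its swing. Stiff hinge: stays at any angle (about 2 N at the pull moves it). 8 mm thick, 97 mm wide; a 4 mm strip on its free edge laps 14 mm over the left-hand leaf, so that one lifts only after it and shuts only before it.
- pull_right (a point): Centre of the right-hand leaf's T-pull: a dark wooden bar, diameter 14 mm, 28 mm long in the box's x (flat ends), 22 mm above the leaf's top on a thin stem. Leaf shut: 36 mm right of the box's middle line, at the middle in x, 158 mm above the shelf. Turns with the leaf about hinge_right; pinched across its ends (along the box's x) it pivots between the fingers while the tool stays upright.
- hinge_right (a point): A point on the hinge axis of the right-hand leaf, middle of the right wall's outer top edge, 128 mm above the shelf; the axis runs along the box's x.
- leaf_left (a joint): Opening angle (rad) of the left-hand leaf: 0 shut, 1.57 upright, 1.9 the end. Stiff hinge like the other. The leaf is 6.5 mm thick, 97 mm wide.
- pull_left (a point): Centre of the T-pull of the left-hand leaf, the same as the other: with the leaf shut it lies 36 mm left of the box's middle line, 156.5 mm above the shelf.
- hinge_left (a point): A point on the hinge axis of the left-hand leaf, middle of the left wall's outer top edge, 128 mm above the shelf; the axis runs along the box's x.
- bottle1: Closed white polypropylene bottle, 110 g: body 50 mm in diameter up to 70 mm, then a shoulder, and a screw cap 40 mm in diameter from 84 mm to the top at 108 mm (grip it there). Origin at the centre of its underside, z up. None when this bottle is absent (or held).
- bottle2: Closed white polypropylene bottle, 110 g: body 50 mm in diameter up to 70 mm, then a shoulder, and a screw cap 40 mm in diameter from 84 mm to the top at 108 mm (grip it there). Origin at the centre of its underside, z up. None when this bottle is absent (or held).
- bottle3: Closed white polypropylene bottle, 110 g: body 50 mm in diameter up to 70 mm, then a shoulder, and a screw cap 40 mm in diameter from 84 mm to the top at 108 mm (grip it there). Origin at the centre of its underside, z up. None when this bottle is absent (or held).
- bottle4: Closed white polypropylene bottle, 110 g: body 50 mm in diameter up to 70 mm, then a shoulder, and a screw cap 40 mm in diameter from 84 mm to the top at 108 mm (grip it there). Origin at the centre of its underside, z up. None when this bottle is absent (or held).
- warmer: Peach bottle warmer, fixed. Origin under the centre of its square open basin; x from its front to its back, y to its left. The basin is 150 x 150 mm inside, 166 mm outside, rim 82 mm and floor 18 mm above the shelf: four bottles stand in it 37 mm off its centre lines. A low deck, 56 mm high, from 82 to 138 mm in front of the origin, carries the toggle switch.
- toggle (a joint): Toggle switch (rad): 0 is off (leaning to the warmer's left, +y), 0.9 is on (leaning to its right, -y). Stays where it is left; light (about 1 N at the tip).
- toggle_tip (a point): Centre of the chrome ball (diameter 11 mm) at the tip of the toggle's 30 mm lever, which pivots at the top of the deck 112 mm in front of the warmer's origin, at its middle. About 83 mm above the shelf when off or on, 86 mm in mid swing; it moves 26 mm sideways in all.
- timer: White kitchen timer standing loose on the shelf, 80 g: 40 mm deep (x), 58 mm wide (y), 46 mm tall. Origin under its centre; its start button sits in the front face (-x), its back is flat. It slides easily, so its button goes in only when something stops it from behind.
- timer_button (a point): Centre of the outer face of the timer's start button, a grey disc 20 mm in diameter standing 10 mm out of the front face (30 mm in front of the timer's origin, 24 mm up); it goes in 5 mm, towards the timer's +x, and springs back; about 4 N to press fully.
- timer_start (a joint): How far the timer's button is pressed (m): 0 out, 0.005 fully in.
- timer_back (a point): Middle of the timer's flat back, 20 mm behind its origin, 23 mm up.
- rail_stand: Hook-rail stand screwed to the shelf: an oak plinth 50 mm deep (x), 300 mm long (y), 42 mm high, origin under its centre, so its flat front face lies at x = -25 mm in its frame. Two chrome posts (135 mm either side, 12 mm behind the middle) carry a chrome rail 235 mm above the shelf with hooks and a hanging bottle brush on the far side.
- tumbler: Glass tumbler, 72 mm in diameter, 95 mm tall, standing loose at the back; not to be disturbed. Origin at the centre of its underside.

How it is judged (in metres and radians):
On the way, in this order (a step that is already met when the one before it is completed fails the run):
1. the right-hand leaf stands open (over 1.2 rad) while the left-hand leaf is still shut (value of joint leaf_right above 1.2 rad and value of joint leaf_left below 0.15 rad), for 0.2 s.
2. the left-hand leaf stands open too (over 1.2 rad) (value of joint leaf_left above 1.2 rad), for 0.2 s.
3. every bottle stands upright on the floor of the warmer's basin (x of bottle1 in the frame of warmer between -0.058 and 0.058 m and y of bottle1 in the frame of warmer between -0.058 and 0.058 m and z of each of bottle1, bottle2, bottle3, bottle4 in the frame of warmer below 0.026 m and angle between each of bottle1, bottle2, bottle3, bottle4's own z axis and vertical below 0.15 rad and x of bottle2 in the frame of warmer between -0.058 and 0.058 m and y of bottle2 in the frame of warmer between -0.058 and 0.058 m and x of bottle3 in the frame of warmer between -0.058 and 0.058 m and y of bottle3 in the frame of warmer between -0.058 and 0.058 m and x of bottle4 in the frame of warmer between -0.058 and 0.058 m and y of bottle4 in the frame of warmer between -0.058 and 0.058 m), for 0.3 s.
4. the toggle switch is flipped to on (over 0.7 rad) (value of joint toggle above 0.7 rad), for 0.2 s.
5. the timer's button is pressed in (over 4 mm) while the timer's back bears on the front of the oak plinth (within 5 mm, over 1 N) (value of joint timer_start above 0.004 m and x of timer_back in the frame of rail_stand between -0.03 and -0.02 m and y of timer_back in the frame of rail_stand between -0.15 and 0.15 m and contact force between timer and rail_stand above 1 N), for 0.2 s.
At the end, for the whole second after the job is handed in: Every bottle stands upright (within 0.15 rad) on the floor of the warmer's basin, the toggle is on (over 0.7 rad), both leaves of the box are shut (under 0.1 rad), the catch is turned back over the right-hand leaf (under 0.4 rad), the timer stands upright, and all is at rest (all of step 3 and value of joint toggle above 0.7 rad and value of joint each of leaf_left, leaf_right below 0.1 rad and value of joint catch below 0.4 rad and angle between timer's own z axis and vertical below 0.2 rad and linear speed of each of bottle1, bottle2, bottle3, bottle4, timer below 0.05 m/s); the robot touches nothing.
It fails at once if the glass tumbler is tipped or shoved (over 40 mm) (angle between tumbler's own z axis and vertical above 0.5 rad or distance of tumbler from where it was at the start of the episode above 0.04 m).
Of bottle1, bottle2, bottle3, bottle4 only 2 to 3 are there at a start; the rules pass over those that are not, and their reading is None.
At some moment in a run one of timer may be knocked a few centimetres aside while the robot is not near it.
It also fails if it takes over 210 s, if anything falls off the work surface, if the arm or the gripper's body presses on something with over 40 N, if the wrist force passes 120 N, or if a joint passes its speed limit or range.

## Working session

There is one attempt and no reset: what is moved stays moved. The work goes in short steps, each a Python script; the robot and the scene stay as the last script left them, time stands still between calls to the robot, and variables do not carry over. Pictures are saved under pics/ and viewed, at most 14 in all, crops included, and the job is handed in when it is done.

```bash
ls; mkdir -p pics
python3 - <<'E'
from station import ctrl, eyes, kin
import cv2,numpy as np
for n in("scene","top"):
    cv2.imwrite(f"pics/{n}0.png",eyes.get_image(n)[:,:,::-1]); c=eyes.get_calibration(n); print(n,{k:np.round(v,3).tolist() for k,v in c.items()}, (-np.array(c['R']).T@np.array(c['t'])).round())
print(ctrl.get_obs())
E
```

```text
pics
station.py
scene {'fx': 448.083, 'fy': 448.083, 'cx': 320.025, 'cy': 228.007, 'D': [-0.023, 0.0, 0.0, 0.0, 0.0], 'R': [[-0.57, 0.821, -0.019], [0.587, 0.392, -0.708], [-0.574, -0.415, -0.706]], 't': [315.432, -247.504, 1275.371]} [1058.  367.  731.]
top {'fx': 473.893, 'fy': 473.893, 'cx': 316.982, 'cy': 235.564, 'D': [-0.077, 0.0, 0.0, 0.0, 0.0], 'R': [[-0.014, -1.0, 0.019], [-0.988, 0.011, -0.156], [0.156, -0.021, -0.988]], 't': [-16.237, 572.955, 1173.233]} [ 383.    2. 1248.]
{'t': 0.1, 'joint_pos': array([ 6.41019684e+01,  1.24737910e+01,  9.25207927e+01,  2.54277766e-03,
        7.51322597e+01, -6.42926059e+00]), 'qvel': array([-0.15296168, -0.17766246, -0.18532537, -0.07160305, -0.03727356,
       -0.0369193 ]), 'effort': array([-1.05489678e-03, -3.98080051e+01, -3.04968703e+01, -1.98045777e-04,
        4.35206006e-03, -7.69190706e-06]), 'tcp_pos': array([207.95556467, 588.60202665, 230.07042956]), 'ee_rot': array([-1.79874229e+02, -1.66442074e-02,  1.60530556e+02]), 'wrist_force': array([0.34968433, 0.31535644, 0.35944404]), 'moment': array([ 0.03772558, -0.06866498,  0.00021868]), 'grip_force': 0.0, 'grip_width': 85.53653916715619}
```

View pics/scene0.png

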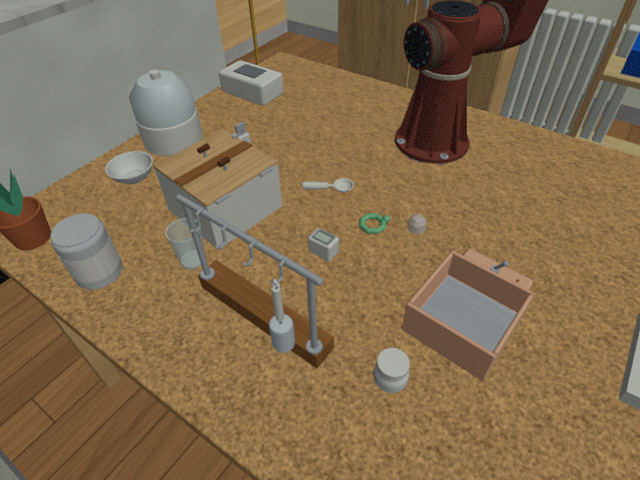

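View pics/top0.png

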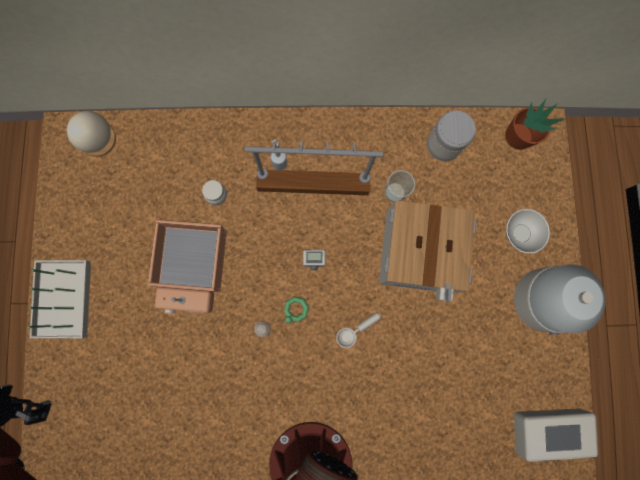

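The scene view shows the box at about (220,180), the rail at (265,290), the timer at (323,243) and the warmer at (470,310). In the top view the box is at (430,247), the warmer at (187,262), the timer at (314,260) and the plinth at (313,182). I'll enlarge these.

```bash
cat > h.py <<'E'
import cv2,numpy as np
from station import ctrl, eyes, kin
from scipy.optimize import least_squares
C={n:eyes.get_calibration(n) for n in("scene","top")}
def K(c): return np.array([[c['fx'],0,c['cx']],[0,c['fy'],c['cy']],[0,0,1]])
def proj(n,X):
    c=C[n]; return cv2.projectPoints(np.atleast_2d(np.array(X,float)),cv2.Rodrigues(np.array(c['R'],float))[0],np.array(c['t'],float),K(c),np.array(c['D'],float))[0][:,0]
def ray(n,uv):
    c=C[n];p=cv2.undistortPoints(np.array([[uv]],float),K(c),np.array(c['D'],float))[0,0]
    R=np.array(c['R']);return -R.T@np.array(c['t']),R.T@np.array([p[0],p[1],1])
def onz(n,uv,z):
    o,d=ray(n,uv);return o+d*(z-o[2])/d[2]
def tri(a,b):  # scene uv, top uv
    f=lambda X:np.r_[proj("scene",X)[0]-a,proj("top",X)[0]-b]
    r=least_squares(f,onz("top",b,80));return r.x.round(1),round(float(np.abs(r.fun).max()),2)
def crop(im,x,y,w,h,W,H): return cv2.resize(im[y:y+h,x:x+w],(W,H),interpolation=cv2.INTER_CUBIC)
E
python3 - <<'E'
import cv2,numpy as np
from h import crop
t=cv2.imread("pics/top0.png");s=cv2.imread("pics/scene0.png")
# tiles 400x300, each 5x or so
a=np.vstack([np.hstack([crop(t,370,195,120,120,400,400),crop(t,140,212,100,100,400,400)]),np.hstack([crop(t,240,140,160,80,400,200),crop(t,280,240,80,40,400,200)])])
cv2.imwrite("pics/c1.png",a)
b=np.vstack([np.hstack([crop(s,150,110,140,140,400,400),crop(s,400,240,140,140,400,400)]),np.hstack([crop(s,180,250,160,120,400,200)[:, :],crop(s,295,225,60,40,400,200)])])
cv2.imwrite("pics/c2.png",b)
E
```

```text
(no output)
```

View pics/c1.png

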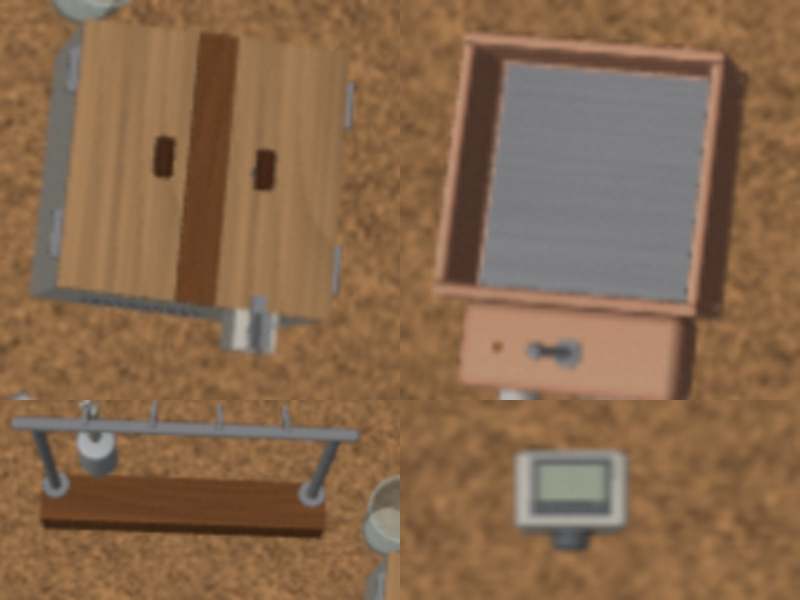

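View pics/c2.png

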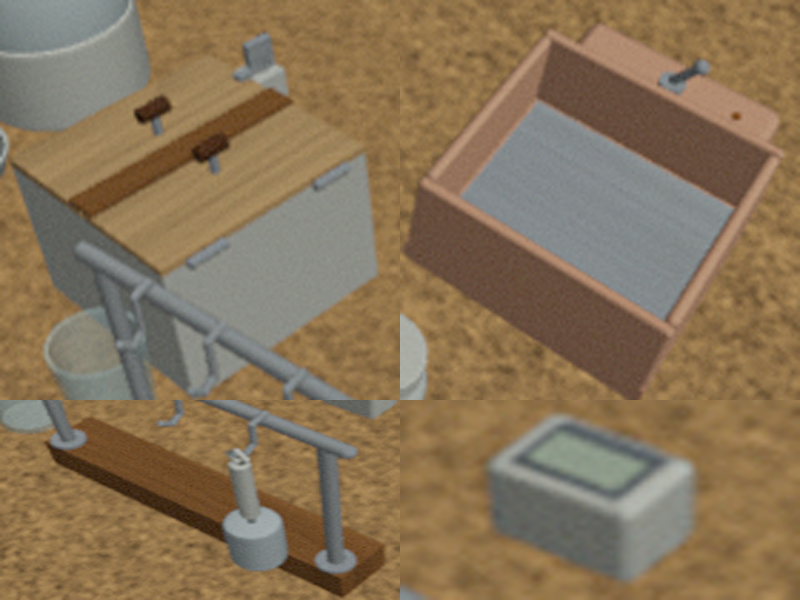

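Crops: pulls at (164,157)/(265,170) in the top crop and (211,148)/(153,110) in the scene crop. The wing is at about (261,334) top and (258,55) scene. The catch is at 0, the toggle ball leans to +y, and the timer's button faces the robot. Next I'll fit the poses.

```bash
cat > fit.py <<'E'
from h import *
T=lambda ox,oy,sx,sy,tx,ty:(lambda p:((p[0]-tx+.5)/sx-.5+ox,(p[1]-ty+.5)/sy-.5+oy))
k=400/140
tb=T(370,195,400/120,400/120,0,0);tw=T(140,212,4,4,400,0);tr=T(240,140,2.5,2.5,0,400);tt=T(280,240,5,5,400,400)
sb=T(150,110,k,k,0,0);sw=T(400,240,k,k,400,0);sr=T(180,250,2.5,200/120,0,400);st=T(295,225,400/60,5,400,400)
def fit(name,obs,x0):
    def f(p):
        r=[]
        for n,uv,X in obs:
            c,s=np.cos(p[2]),np.sin(p[2]);W=np.array([p[0]+c*X[0]-s*X[1],p[1]+s*X[0]+c*X[1],X[2]])
            r+=list(proj(n,W)[0]-uv)
        return np.array(r)
    r=least_squares(f,x0,loss='soft_l1',x_scale=[10,10,.1]);print(name,r.x[:2].round(1),np.degrees(r.x[2]).round(2),f(r.x).reshape(-1,2).round(1).tolist())
    return r.x
print("pullR",tri(sb((153,110)),tb((265,170))),"pullL",tri(sb((211,148)),tb((164,157))),"wing",tri(sb((258,55)),tb((261,334))))
print("ball",tri(sw((702,68)),tw((535,350))),"tumbler?")
fit("box",[("top",tb((265,170)),(0,-36,158)),("top",tb((164,157)),(0,36,156.5)),("scene",sb((153,110)),(0,-36,158)),("scene",sb((211,148)),(0,36,156.5)),
 ("top",tb((261,334)),(-113,-45,160)),("scene",sb((258,55)),(-113,-45,154)),("scene",sb((375,275)),(-98,98,0)),("top",tb((33,297)),(-98,98,0)),
 ("scene",sb((365,155)),(-98,98,134)),("scene",sb((162,268)),(98,98,134)),("top",tb((82,20)),(98,98,134)),("top",tb((57,290)),(-98,98,134)),("top",tb((325,318)),(-98,-98,136)),("top",tb((352,52)),(98,-98,136))],[630,-240,0])
fit("warmer",[("top",tw((465,37)),(83,83,82)),("top",tw((725,55)),(83,-83,82)),("top",tw((697,315)),(-83,-83,82)),("top",tw((437,290)),(-83,83,82)),
 ("scene",sw((550,32)),(-83,-83,82)),("scene",sw((782,152)),(-83,83,82)),("scene",sw((672,330)),(83,83,82)),("scene",sw((425,182)),(83,-83,82)),("scene",sw((640,395)),(83,83,0)),
 ("scene",sw((702,68)),(-112,13,83)),("top",tw((535,350)),(-112,13,83))],[570,300,0])
fit("rail",[("top",tr((43,519)),(-25,150,42)),("top",tr((325,529)),(-25,-150,42)),("top",tr((47,475)),(25,150,42)),("top",tr((324,484)),(25,-150,42)),
 ("scene",sr((343,570)),(25,150,42)),("scene",sr((384,545)),(-25,150,42)),("scene",sr((343,595)),(25,150,0)),("scene",sr((50,448)),(25,-150,42)),("scene",sr((88,420)),(-25,-150,42))],[760,0,0])
fit("timer",[("top",tt((517,453)),(20,29,46)),("top",tt((627,453)),(20,-29,46)),("top",tt((625,528)),(-20,-29,46)),("top",tt((517,528)),(-20,29,46)),
 ("scene",st((560,417)),(-20,-29,46)),("scene",st((692,465)),(-20,29,46)),("scene",st((625,505)),(20,29,46)),("scene",st((490,465)),(20,-29,46)),("scene",st((625,575)),(20,29,0)),("top",tt((570,548)),(-30,0,30))],[570,0,0])
E
python3 fit.py
```

```text
pullR (array([ 527.7, -332. ,  156.5]), 0.06) pullL (array([ 537.9, -260.5,  155.2]), 0.02) wing (array([ 413.3, -325.9,  147.4]), 0.29)
ball (array([413.5, 331. ,  81.8]), 0.04) tumbler?
box [ 533.  -295.3] -8.16 [[-0.2, -0.2], [-0.2, -0.2], [0.2, -0.4], [0.1, -0.3], [0.9, -1.0], [0.2, -1.8], [1.2, -0.7], [-1.3, -0.2], [0.0, -3.3], [-0.1, 1.0], [0.8, -0.7], [-0.2, -1.3], [1.2, 0.6], [-0.7, 0.1]]
warmer [523.1 306.9] -5.19 [[-0.3, -1.7], [0.1, -1.1], [-0.1, 0.4], [-1.8, 1.1], [-0.2, -2.7], [2.1, -1.6], [0.5, 1.6], [-2.3, -0.8], [-0.7, 2.9], [-0.2, -0.9], [0.2, 0.3]]
rail [721.1 -16.8] -2.25 [[-0.9, 0.3], [0.7, -0.4], [-1.6, -0.4], [1.2, -0.7], [-0.2, 3.6], [0.7, -2.1], [0.4, 0.6], [-2.8, -4.5], [0.3, -3.0]]
timer [516.6 -15.4] -2.18 [[-0.1, -1.0], [0.6, -0.4], [0.7, 0.2], [-0.5, -0.4], [-0.3, -2.8], [1.7, -1.2], [0.6, 2.1], [-1.1, -1.7], [0.7, 2.6], [0.1, 0.3]]
```

```bash
cat > act.py <<'E'
from h import *
BOX=(533.,-295.3,-8.16); WARM=(523.1,306.9,-5.19)
def L(F,x,y,z):
    a=np.radians(F[2]);c,s=np.cos(a),np.sin(a);return np.array([F[0]+c*x-s*y,F[1]+s*x+c*y,z])
def st(msg=""):
    o=ctrl.get_obs();print(msg,"t",round(o['t'],1),"tcp",o['tcp_pos'].round(1),"rot",o['ee_rot'].round(1),"F",o['wrist_force'].round(1),"g",round(o['grip_width'],1),round(o['grip_force'],1));return o
def snap(n): 
    im=eyes.get_image(n)[:,:,::-1].copy();return im
D=lambda yaw:[180,0,yaw]
def pull(side,a,dz=-13):  # TCP for the pull at leaf angle a
    th=1.6 # unused
    h=30. if side<0 else 28.5
    y=62*np.cos(a)-h*np.sin(a);z=62*np.sin(a)+h*np.cos(a)
    return L(BOX,0,side*(98-y),128+z+dz)
def swing(side,a0,a1,n=8,speed=100):
    for a in np.linspace(a0,a1,n+1)[1:]: ctrl.move_l(pull(side,a),speed=speed)
E
python3 - <<'E'
from act import *
th=BOX[2]
w=L(BOX,-113,-45,147)
ctrl.grip(40,25)
ctrl.goto(w+[0,0,70],D(th)); ctrl.move_l(w,speed=100); st("at wing")
ctrl.grip(0,25); st("gripped")
cv2.imwrite("pics/wing.png",snap("scene"))
for a in (25,50,75,92): ctrl.move_l(w,D(th+a),speed=60)
st("turned"); ctrl.grip(40); ctrl.move_l(w+[0,0,60])
s=snap("scene");t=snap("top")
w0=cv2.imread("pics/wing.png")
cv2.imwrite("pics/v1.png",np.hstack([crop(w0,150,60,160,160,400,400),crop(s,150,60,160,160,400,400)]))
E
```

```text
at wing t 4.7 tcp [ 415.2 -324.2  147.6] rot [ 1.8e+02 -1.0e-01 -8.2e+00] F [0.1 0.3 0.2] g 40.4 0.0
gripped t 5.1 tcp [ 415.2 -324.7  148. ] rot [ 1.799e+02 -1.000e-01 -8.200e+00] F [-0.7 -1.4  1.9] g 7.2 29.7
turned t 7.4 tcp [ 415.9 -325.7  148.1] rot [179.8   0.2  83.6] F [-0.1 -5.5  3.6] g 7.2 34.8
```

View pics/v1.png

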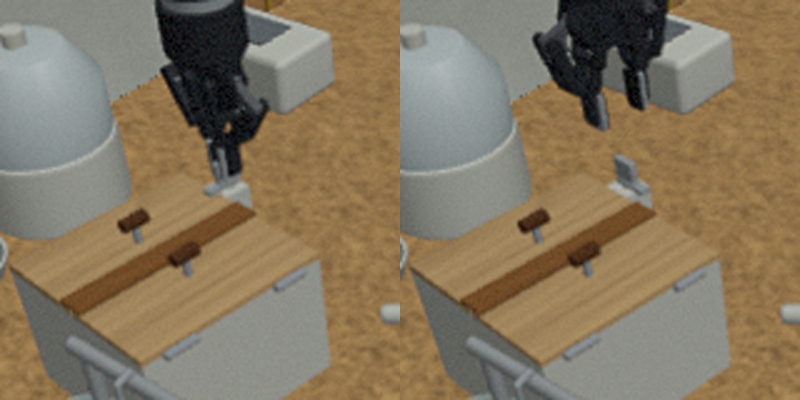

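The catch is turned: in the right tile the wing and bar at about (625,175) lie along the front wall. Next, the leaves.

Run:
```python
from act import *
y=BOX[2]+90
def leaf(side,a):
    p=pull(side,0); ctrl.grip(50,25); 
    q=ctrl.get_obs()['tcp_pos']; ctrl.goto(p+[0,0,60],D(y)); ctrl.move_l(p,speed=120); ctrl.grip(0,30); st("grip")
    if ctrl.get_obs()['grip_width']<20: raise SystemExit("missed")
    swing(side,0,a); st("open"); ctrl.grip(60); o=ctrl.get_obs()['tcp_pos']; ctrl.move_l(o+[0,0,90],speed=200)
leaf(-1,1.5)
ctrl.wait(.3)
a=snap("scene")
leaf(1,1.5)
ctrl.wait(.3);b=snap("scene");t=snap("top")
cv2.imwrite("pics/top2.png",t);cv2.imwrite("pics/scene2.png",b)
cv2.imwrite("pics/v2.png",np.vstack([np.hstack([crop(a,130,60,200,150,400,300),crop(b,130,60,200,150,400,300)]),np.hstack([crop(t,370,190,120,90,400,300),crop(t,280,240,80,60,400,300)])]))
```

```text
grip t 10.2 tcp [ 529.2 -331.7  146.8] rot [1.798e+02 1.000e-01 8.180e+01] F [2.2 0.  2.3] g 27.0 31.3
open t 12.4 tcp [ 516.5 -418.9  180.5] rot [179.8   0.2  81.8] F [ 5.8 -0.5  5.1] g 26.8 29.2
grip t 15.7 tcp [ 539.5 -260.5  145.2] rot [1.798e+02 1.000e-01 8.190e+01] F [ 1.8 -1.3  2.3] g 27.2 31.3
open t 17.9 tcp [ 551.9 -174.7  180.6] rot [179.8  -0.   81.9] F [ 4.5 -1.1  6.1] g 27.1 29.1
```

View pics/v2.png

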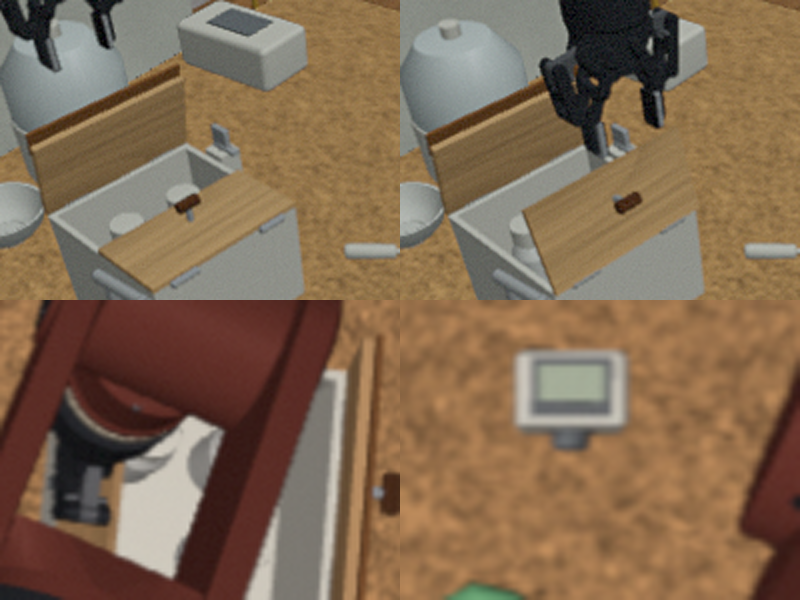

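Both leaves stand open. I'll clear the arm and look inside.

Run:
```python
from act import *
o=ctrl.get_obs()['tcp_pos'];ctrl.move_l([o[0],o[1],330],speed=250)
ctrl.goto([380,150,330],D(120))
t=snap("top");s=snap("scene")
cv2.imwrite("pics/top3.png",t);cv2.imwrite("pics/scene3.png",s)
a=crop(t,370,190,120,90,800,600)
cv2.imwrite("pics/v3.png",np.vstack([np.hstack([crop(t,370,190,120,120,400,400),crop(s,140,90,160,160,400,400)])]))
st()
```

```text
t 21.2 tcp [380.7 149.3 330. ] rot [-180.     0.   119.9] F [-1.  -0.7 -0. ] g 59.9 0.0
```

View pics/v3.png

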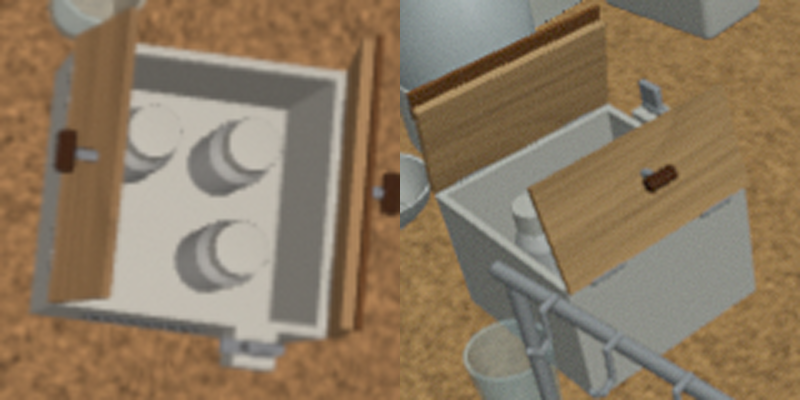

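Run:
```python
from act import *
tb=lambda p:((p[0]+.5)/(400/120)-.5+370,(p[1]+.5)/(400/120)-.5+190)
a=np.radians(-BOX[2]);R=np.array([[np.cos(a),-np.sin(a)],[np.sin(a),np.cos(a)]])
for n,p in dict(BL=(155,132),BR=(248,146),FR=(243,249)).items():
    X=onz("top",tb(p),115);print(n,X.round(1),(R@(X[:2]-np.array(BOX[:2]))).round(1))
    u=proj("scene",X)[0];print("scene crop",((u-[140,90])*2.5).round())
```

```text
BL [ 574.5 -264.9  115. ] [36.8 36. ]
scene crop [184. 236.]
BR [ 563.4 -333.6  115. ] [ 35.5 -33.6]
scene crop [138. 202.]
FR [ 487.5 -325.6  115. ] [-40.7 -36.5]
scene crop [203. 164.]
```

```bash
cat >> act.py <<'E'
def carry(b,slot):
    b=np.array(b+(0,),float); P=lambda z:b+[0,0,z]; y=BOX[2]+90
    ctrl.grip(58,40); ctrl.goto(P(335),D(y)); ctrl.move_l(P(83),speed=250); st("at"); ctrl.grip(30,45); o=st("grip")
    if not 36<o['grip_width']<44: raise SystemExit("bad grip")
    ctrl.move_l(P(335),speed=220); st("up")
    w=lambda z:L(WARM,slot[0],slot[1],z); yw=WARM[2]+90
    ctrl.goto(w(335),D(yw)); ctrl.move_l(w(115),speed=220); ctrl.move_l(w(95),speed=50); st("down"); ctrl.grip(56); ctrl.move_l(w(220),speed=250)
E
python3 - <<'E'
from act import *
carry((574.5,-264.9),(37,37))
s=snap("scene");t=snap("top")
cv2.imwrite("pics/v4.png",np.hstack([crop(s,380,180,180,180,400,400),crop(t,130,205,110,110,400,400)]))
E
```

```text
at t 24.2 tcp [ 576.  -265.5   85. ] rot [1.798e+02 1.000e-01 8.190e+01] F [ 0.3 -0.6  0.5] g 57.9 0.0
grip t 24.5 tcp [ 576.3 -265.9   85.6] rot [1.797e+02 1.000e-01 8.180e+01] F [0.1 0.1 5.5] g 38.8 45.4
up t 25.8 tcp [ 573.6 -264.4  332.6] rot [-1.798e+02 -1.000e-01  8.180e+01] F [ 0.3 -0.2 -0.5] g 38.8 45.2
down t 29.7 tcp [564.6 340.7  96.2] rot [ 1.798e+02 -1.000e-01  8.480e+01] F [ 0.2 -0.8  4.5] g 38.9 46.6
```

View pics/v4.png

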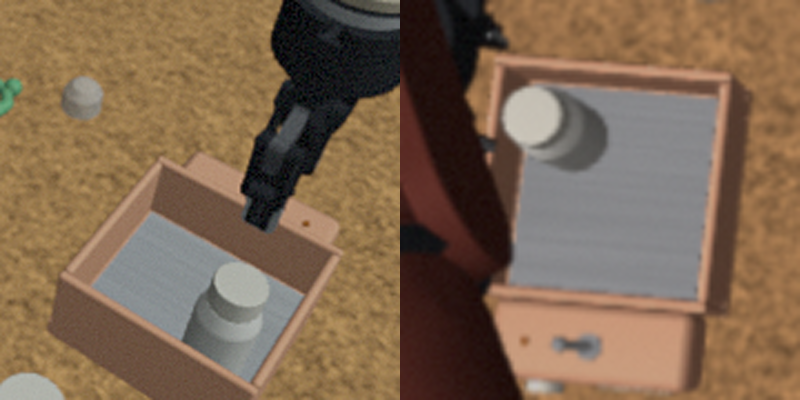

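The first bottle stands upright in the back-left corner of the basin, cap at (240,285) in the scene tile. On to the other two.

Run:
```python
from act import *
o=ctrl.get_obs()['tcp_pos'];ctrl.move_l([o[0],o[1],335],speed=300)
carry((563.4,-333.6),(36,-36))
o=ctrl.get_obs()['tcp_pos'];ctrl.move_l([o[0],o[1],335],speed=300)
carry((487.5,-325.6),(-36,-36))
o=ctrl.get_obs()['tcp_pos'];ctrl.move_l([o[0],o[1],335],speed=300)
ctrl.goto([330,-60,330],D(80))
s=snap("scene");t=snap("top")
cv2.imwrite("pics/top5.png",t);cv2.imwrite("pics/scene5.png",s)
cv2.imwrite("pics/v5.png",np.vstack([np.hstack([crop(s,380,200,180,150,400,333),crop(t,130,205,110,110,400,333)]),np.hstack([crop(t,280,230,80,50,400,250),crop(t,370,200,110,80,400,250)])]))
st()
```

```text
at t 35.0 tcp [ 564.7 -334.4   84.9] rot [1.798e+02 1.000e-01 8.190e+01] F [ 0.3 -0.1 -0.1] g 58.1 0.0
grip t 35.3 tcp [ 565.3 -334.8   85.7] rot [1.797e+02 1.000e-01 8.180e+01] F [0.9 0.5 5.4] g 38.8 45.6
up t 36.6 tcp [ 562.5 -333.   332.4] rot [-1.798e+02 -1.000e-01  8.180e+01] F [-0.3  0.2 -1.2] g 38.9 45.4
down t 40.5 tcp [557.2 268.2  96.3] rot [ 1.798e+02 -1.000e-01  8.480e+01] F [1.2 0.7 4. ] g 38.9 46.1
at t 45.5 tcp [ 490.1 -327.1   85.4] rot [179.7   0.2  81.9] F [ 1.5 -0.8  6.7] g 58.1 1.9
grip t 45.8 tcp [ 489.3 -326.3   84.1] rot [1.798e+02 1.000e-01 8.180e+01] F [ 2.6 -0.4  5.6] g 39.0 47.2
up t 47.1 tcp [ 486.5 -324.9  332.5] rot [-1.798e+02 -1.000e-01  8.180e+01] F [-0.8 -0.1 -1.9] g 38.6 46.6
down t 50.9 tcp [484.  274.3  95. ] rot [-180.     0.    84.8] F [-0.5  0.2  2.2] g 39.3 46.8
 t 53.9 tcp [330.5 -59.5 330. ] rot [-180.    -0.    80.1] F [-1.  -0.1  0.1] g 56.1 0.0
```

View pics/v5.png

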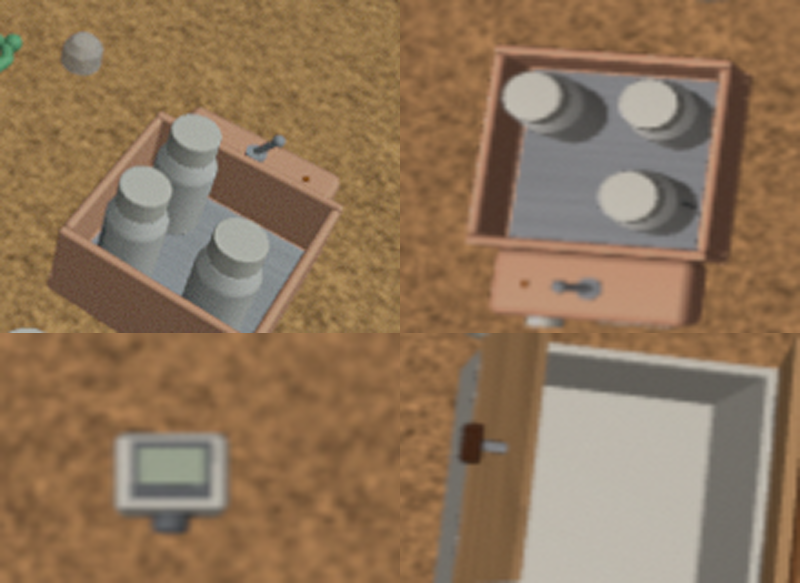

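All three bottles stand in the basin: caps at (195,135), (145,190) and (240,245). The box is empty. Next, the toggle, then re-measure the timer.

Run:
```python
from act import *
y=WARM[2]+90
ctrl.grip(0,20)
w=lambda yy,z:L(WARM,-112,yy,z)
ctrl.goto(w(50,180),D(y)); ctrl.move_l(w(50,74),speed=200); st("a")
ctrl.move_l(w(2.5,74),speed=60); st("pushed"); ctrl.move_l(w(20,74),speed=100); ctrl.move_l(w(20,180),speed=250)
ctrl.goto([300,300,300],D(y))
s=snap("scene");t=snap("top")
cv2.imwrite("pics/top6.png",t);cv2.imwrite("pics/scene6.png",s)
cv2.imwrite("pics/v6.png",np.vstack([np.hstack([crop(s,380,220,180,135,400,300),crop(t,130,225,110,82,400,300)]),np.hstack([crop(t,280,230,80,60,400,300),crop(s,290,215,80,60,400,300)])]))
st()
```

```text
a t 56.8 tcp [417.2 366.9  75.1] rot [ 1.799e+02 -1.000e-01  8.480e+01] F [0.1 1.  1.1] g -0.1 0.0
pushed t 57.8 tcp [412.  320.2  74.1] rot [ 1.80e+02 -1.00e-01  8.48e+01] F [ 1.4  5.9 -1.2] g -0.0 2.1
 t 59.5 tcp [299.9 299.5 297.5] rot [-179.8    0.2   84.8] F [-0.1 -0.3 -1.4] g -0.2 0.0
```

View pics/v6.png

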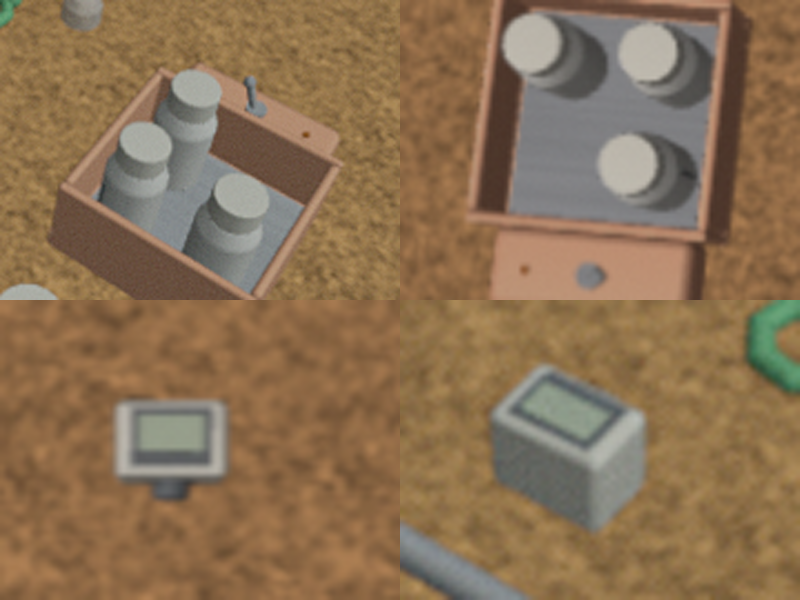

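The toggle has swung over: the ball is now at (248,82) in the scene tile and the push ended at the stop. The timer hasn't moved. I'll refit it from this sharper crop, then grasp it.

```bash
cat > f2.py <<'E'
import contextlib,io
with contextlib.redirect_stdout(io.StringIO()):
    from fit import *
tt=T(280,230,5,5,0,300);ss=T(290,215,5,5,400,300)
TM=fit("timer",[("top",tt((117,402)),(20,29,46)),("top",tt((227,402)),(20,-29,46)),("top",tt((225,477)),(-20,-29,46)),("top",tt((116,477)),(-20,29,46)),
 ("scene",ss((545,366)),(-20,-29,46)),("scene",ss((645,415)),(-20,29,46)),("scene",ss((595,466)),(20,29,46)),("scene",ss((493,415)),(20,-29,46)),("scene",ss((595,528)),(20,29,0))],[516,-15,0])
tr=T(240,140,2.5,2.5,0,400)
print("plinth front edge",onz("top",tr((43,519)),42).round(1),onz("top",tr((325,529)),42).round(1))
E
python3 f2.py
```

```text
timer [517.2 -14.9] -2.1 [[-0.3, -1.0], [0.4, -0.5], [0.5, 0.1], [-0.5, -0.4], [-0.3, -2.4], [1.5, -1.0], [0.4, 0.1], [-1.2, -1.5], [0.5, 2.2]]
plinth front edge [702.9 131.7  42. ] [ 689.3 -163.9   42. ]
```

Run:
```python
from act import *
TM=(517.2,-14.9,-2.1); g=L(TM,-8,0,9)
ctrl.grip(80,20)
ctrl.goto(g+[0,0,120],D(-2.1)); ctrl.move_l(g,speed=150); st("a"); ctrl.grip(40,20); o=st("grip")
if o['grip_width']<52: raise SystemExit
z=o['tcp_pos'][2]
ctrl.move_l(g+[0,0,5],speed=60)
q=L((672,-15,-2.4),-8,0,14); ctrl.move_l(q,D(-2.4),speed=120); ctrl.move_l(q-[0,0,4.5],speed=30); st("put"); ctrl.grip(82); ctrl.move_l(q+[0,0,90],speed=150)
ctrl.move_l(L((672,-15,-2.4),-72,0,104),speed=200); ctrl.grip(0,20)
s=snap("scene");t=snap("top")
cv2.imwrite("pics/v7.png",np.hstack([crop(s,200,200,160,160,400,400),crop(t,250,160,120,120,400,400)]))
st()
```

```text
a t 62.7 tcp [510.2 -14.6   9.9] rot [ 1.8e+02 -1.0e-01 -2.1e+00] F [0.3 0.5 0.4] g 80.2 0.0
grip t 63.0 tcp [510.6 -14.9  10.4] rot [180.   -0.2  -2.1] F [ 0.2 -0.   5.1] g 57.8 22.8
put t 65.0 tcp [664.3 -14.7  10.2] rot [ 1.8e+02 -1.0e-01 -2.4e+00] F [-0.5  0.2  3.3] g 58.0 22.7
 t 67.5 tcp [600.1 -12.  104. ] rot [-180.    -0.    -2.4] F [-0.2 -0.9 -0.3] g 0.1 0.0
```

View pics/v7.png

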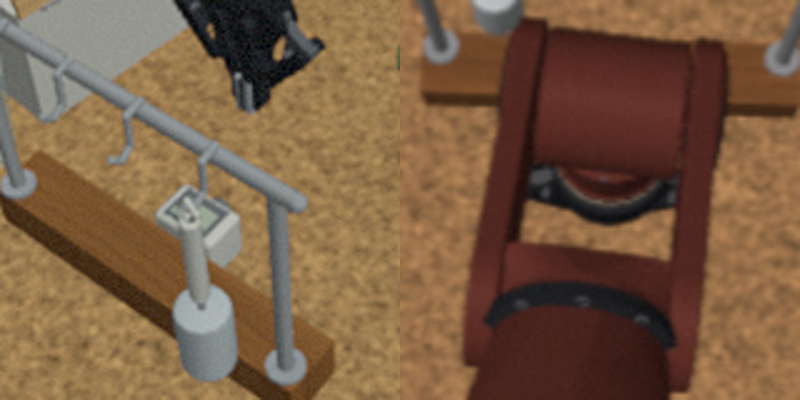

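The timer stands just in front of the plinth at about (200,220). Pressing.

Run:
```python
from act import *
F=(672,-15,-2.4)
ctrl.move_l(L(F,-72,0,14),speed=150); ctrl.move_l(L(F,-46,0,14),speed=100)
f0=ctrl.get_obs()['wrist_force']
for x in np.arange(-44,-15,1.0):
    ctrl.move_l(L(F,x,0,14),speed=25); o=ctrl.get_obs(); f=o['wrist_force']-f0; print(x,o['tcp_pos'][0].round(1),f.round(1))
    if f[0]<-12: break
ctrl.wait(.6); st("held")
s=snap("scene")
ctrl.move_l(L(F,-60,0,14),speed=80); ctrl.move_l(L(F,-70,0,150),speed=200)
s2=snap("scene")
cv2.imwrite("pics/v8.png",np.hstack([crop(s,220,240,100,100,400,400),crop(s2,220,240,100,100,400,400)]))
```

```text
-44.0 627.6 [ 0.7 -1.   0.2]
-43.0 628.9 [ 1.7 -1.   0.5]
-42.0 630.1 [ 0.4 -1.4 -0. ]
-41.0 631.1 [ 0.9 -1.2 -0.2]
-40.0 632.1 [ 1.6 -0.3  0.8]
-39.0 633.0 [1.2 0.  0.1]
-38.0 634.1 [ 0.9 -0.7 -0.6]
-37.0 635.1 [ 0.5 -1.3  0.2]
-36.0 636.2 [ 0.4 -0.7  0.6]
-35.0 637.1 [ 1.8 -0.3 -0.9]
-34.0 637.7 [-0.9 -0.5  0.1]
-33.0 638.7 [-0.6  0.  -0. ]
-32.0 639.7 [-1.6  1.1  2. ]
-31.0 640.7 [-1.5  0.9  2.1]
-30.0 641.7 [-2.1  1.5  1.1]
-29.0 642.3 [-2.7  1.5  2.6]
-28.0 642.3 [-6.9  1.3  5.1]
-27.0 642.4 [-8.3  1.2  7.2]
-26.0 642.4 [-10.7   1.2   8.4]
-25.0 642.4 [-12.9   1.2  11.2]
held t 74.2 tcp [642.4 -13.6  13.8] rot [-180.     0.7   -2.4] F [-14.1   1.8  10.5] g -0.1 7.1
```

View pics/v8.png

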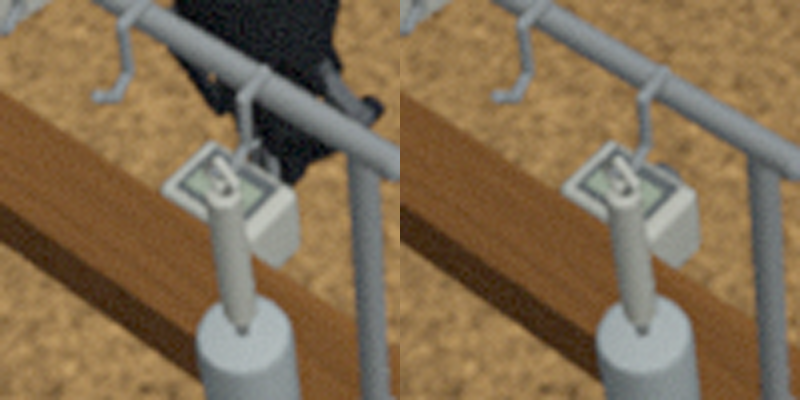

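The spring rise followed by a hard stop at 642.4 mm shows the button was fully in for over 0.6 s against the plinth, and the timer is upright. Now I'll close the box.

```bash
python3 - <<'E'
from act import *
y=BOX[2]+90
o=ctrl.get_obs()['tcp_pos'];ctrl.move_l([o[0]-80,o[1],310],speed=250)
def shut(side):
    p=pull(side,1.5); ctrl.grip(50,25); ctrl.goto(p+[0,0,100],D(y)); ctrl.move_l(p,speed=120); ctrl.grip(0,30); o=st("grip")
    if o['grip_width']<20: raise SystemExit("missed")
    swing(side,1.5,0); ctrl.move_l(pull(side,0)-[0,0,2],speed=40); st("shut"); ctrl.grip(50); o=ctrl.get_obs()['tcp_pos']; ctrl.move_l([o[0],o[1],290],speed=250)
shut(1)
shut(-1)
w=L(BOX,-113,-45,147); th=BOX[2]
ctrl.grip(40,25); ctrl.goto(w+[0,0,80],D(th+92)); ctrl.move_l(w,speed=100); ctrl.grip(0,25); st("wing")
for a in (70,45,20,0): ctrl.move_l(w,D(th+a),speed=60)
st("turned"); ctrl.grip(40); ctrl.move_l(w+[0,0,100]); ctrl.goto([330,150,330],D(120)); ctrl.wait(.3)
s=snap("scene");t=snap("top")
cv2.imwrite("pics/v9.png",np.hstack([crop(s,140,80,220,200,400,364),crop(s,380,200,180,164,400,364)]))
cv2.imwrite("pics/v10.png",np.vstack([np.hstack([crop(t,370,195,120,105,400,350),crop(t,130,205,120,105,400,350)])]))
st()
E
python3 -c "
import cv2,numpy as np
cv2.imwrite('pics/v11.png',np.vstack([cv2.resize(cv2.imread('pics/v9.png'),(660,300)),cv2.resize(cv2.imread('pics/v10.png'),(660,290))]))"
```

```text
grip t 80.0 tcp [ 552.  -175.   180.5] rot [179.7   0.   81.8] F [ 2.7 -0.2  2.3] g 27.0 30.1
shut t 82.5 tcp [ 539.5 -260.7  144.8] rot [1.798e+02 1.000e-01 8.180e+01] F [ 1.8  1.1 12.1] g 26.7 38.4
grip t 85.8 tcp [ 516.6 -418.4  180.7] rot [1.798e+02 1.000e-01 8.180e+01] F [ 1.7 -0.9  2.7] g 26.9 30.1
shut t 88.2 tcp [ 529.2 -331.5  146.3] rot [1.798e+02 1.000e-01 8.190e+01] F [ 0.9  0.  12.2] g 27.3 36.4
wing t 91.5 tcp [ 416.  -324.4  148. ] rot [1.798e+02 1.000e-01 8.370e+01] F [ 3.  -0.2  0.4] g 7.4 29.0
turned t 93.7 tcp [ 416.5 -324.9  148. ] rot [179.9  -0.3  -8.1] F [ 6.6 -2.   1.3] g 7.4 24.5
 t 97.1 tcp [330.1 149.8 329.9] rot [-180.   -0.  120.] F [-0.2 -0.2 -0.3] g 40.2 0.0
```

View pics/v11.png

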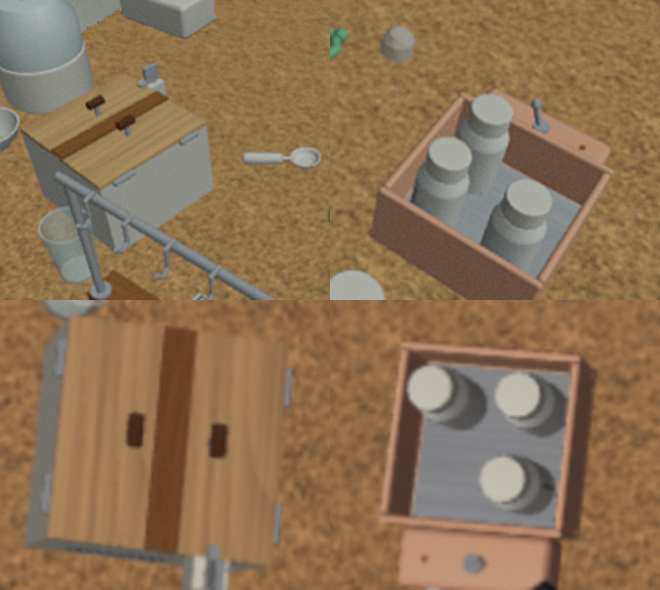

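Both leaves are shut and the catch bar is back over the right leaf. The bottles are upright and the toggle is on.

```bash
python3 -c "
from station import ctrl, eyes, kin
print(ctrl.sign_off())"
```

```text
the job is handed in; nothing more can be done
None
```

I handed the job in at about 97 s of the 210 s limit. The final pictures show three bottles upright in the warmer, the toggle on, both leaves shut and the catch turned back. The force readings show the timer's button fully pressed against the plinth. The hand-in returned no verdict.

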